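# Tap on the display lamps in linking order

### The arm

A 6-joint arm with a two-finger parallel gripper is mounted at the origin on the work surface. World frame = base frame: x ahead of the robot, y to its left, z up, the work surface at z = 0. Lengths are in m, angles in rad, forces in N, time in s.
With the tool pointing down it reaches from about 0.4 to 0.825 m from the base axis. Payload 7 kg.
Tool frame: the origin (TCP) lies midway between the tips of the shut fingers; the grasp point (between the pads) lies 19 mm behind it; z points along the fingers, y is the line along which they close (so a half turn about z gives the same grasp; the last joint's range is limited). The gripper opens to 88 mm and grips with 3 to 60 N. Pads are 19 mm wide; open, the fingers measure 130 mm over their backs; the gripper's body (78 mm by 193 mm) begins 47 mm behind the grasp point.
Start: joints at [-1.045, 0.359, 0.012, 0, -1.224, -0.288], TCP at [0.159, -0.656, 0.188] pointing down, gripper open.
Joint ranges: [-3.07, 3.07], [-1.43, 2.12], [-1.02, 1.25], [-3.03, 1.67], [-3.05, -0], [-3.03, 3.03]. Speed limits (rad/s): [2.39, 2.39, 3.01, 3.14, 3.14, 3.14].

### API

Orientations are given as [roll, pitch, yaw] about the fixed x, y, z axes, in that order (R = Rz(yaw) Ry(pitch) Rx(roll)).
In Python, from station import get_state, grab_frame, calibration, job_done, boxes_of, regions_of, spot_point gives the robot as it stands. The module is installed in compiled form; this text tells all that it offers.
- The arm moves only by the tool arm_command, never from a script. Its argument "commands" is a list of rows, each an object of numbers: "tx", "ty", "tz": the shift along the tool's x, y, z each as a share of 25 cm, from -1 to 1; "twist": the turn about the tool's z as a share of 180 degrees, from -1 to 1. A call has exactly 8 rows; each row is the pose to reach, as a shift and turn from the pose commanded when the call began, along the tool's axes at that moment, turning the shorter way round; what a row does not reach only later rows make up. A row lasts 1/12 s, in which the tool goes at most 41.7 mm and 7.16 degrees, less where a joint would pass 70% of its speed; a pose out of reach is approached as far as the arm can. A call with a number of a shift or a turn outside -1 to 1 is refused whole. A call with a gripper value outside its range is refused whole. "claw" is the opening, from 0 (shut) to 1 (fully open), set as the call begins (left out, the last holds). The fingers move at their own pace and stop on an object; "grip_force" is the grip in N (left out, the last holds). Time passes only in rows, so rows that repeat a pose let the fingers close, or fill a call up. It gives the time, the measured TCP pose, the force, the opening and the grip force at its end, in the units of the state.
- get_state(): the state, without advancing time (a new reading comes with each control period).
- grab_frame(name): name is "side" or "top"; returns the picture (480x640x3 uint8, red, green, blue); there is no depth.
- calibration(name): a dict with "camera_matrix" (3x3 intrinsics, pixels), "k1" (the pictures are not rectified: a ray, as slopes to the right and down, at radius r is drawn at 1 + k1 r^2 times it, then the intrinsics apply), "extrinsics" (4x4, takes a point from camera to world coordinates). Camera axes: x right, y down, z forward; pixel columns grow to the right and rows downward; lengths in m; the calibration is good to about 2 mm. A picture is of the moment at which its call begins. calibration takes no time and is no camera call.
- job_done(): hands the job in; it is judged then, once.
Trained networks look in the newest picture that a camera, given by its name, has taken for a name from the list of things; names that differ only in an ending like _2 or _b are one class to them, and where a whole thing is asked for, a point or a joint stands for the part that bears it (a point fixed in the world has none). Each returns a list of dicts, best first, with "score" (0 to 1); they miss things now and then, are a little off and sometimes report something else, mostly with a low value. They report only what shows in the picture. A call takes as long as a camera call. They do not tell look-alikes from the thing itself.
- boxes_of(query, camera): "rect" ([left, top, right, bottom] in pixels, round what is visible of it).
- regions_of(query, camera): "region" (480x640 bool, what is visible of it) and "rect" ([left, top, right, bottom] in pixels, round what is visible of it).
- spot_point(query, camera): "uv" ([column, row] in pixels: a listed point, or the origin of a listed thing).
The state is a dict: "t": time; "q": joint angles; "qd": joint speeds; "joint_efforts": joint torques, N m; "eef_pos": TCP position; "ee_rot": TCP orientation; "force": force on the tool from outside, world axes, zero at the start; "moment": the same for the moment, N m; "width": finger opening in m; "gripper_force": force on a finger pad.
Only numpy, scipy, OpenCV 4.12 (cv2) and the standard library are available. Lean on these libraries where they do the work, as an engineer would, in place of code of your own. Each camera call takes 0.05 s, during which the arm holds its last target. There are 200 camera calls.

### The job

Switch on the cordless wooden lamps of this craft display so that they link up: with the fingertips, tap the white cap of the large round lamp, then the square lamp, then the long bar lamp, in that order, pressing each gently all the way down, where it stays. Leave the small round lamp off. Do not pick up or shove any lamp, do not disturb the pieces standing among them, and finish with the hand clear.

Things in the scene. Friction and masses are not known exactly. Their poses are not given: they have to be found in the camera images.
- round_lamp: large round lamp, 90 mm across: a loose upright wooden block 42 mm high standing on the table, with a round cap 76 mm across of white plastic on top, standing 56 mm above the table before it is tapped. Origin: centre of the underside, z up.
- round_lamp_top (a point): centre of the upper face of that lamp's white cap; it sinks with the cap. The face itself is springy: it gives another 0.4 mm per N (5 mm at most, not counted in the cap's joint value) and comes back up when released, so the cap starts to slide only once the face has given about 1.2 mm.
- round_lamp_cap (a joint): how far that cap is pushed in, m: 0 standing proud (off), 0.007 fully down (on). It slides straight down against about 3 N to a firm stop and stays where it is left: it does not spring back.
- square_lamp: square lamp, 76 mm on a side: a loose upright wooden block 56 mm high standing on the table, with a square cap 62 mm on a side of white plastic on top, standing 70 mm above the table before it is tapped. Origin: centre of the underside, z up.
- square_lamp_top (a point): centre of the upper face of that lamp's white cap; it sinks with the cap. The face itself is springy: it gives another 0.4 mm per N (5 mm at most, not counted in the cap's joint value) and comes back up when released, so the cap starts to slide only once the face has given about 1.2 mm.
- square_lamp_cap (a joint): how far that cap is pushed in, m: 0 standing proud (off), 0.007 fully down (on). It slides straight down against about 3 N to a firm stop and stays where it is left: it does not spring back.
- bar_lamp: long bar lamp, 46 mm (its x) by 130 mm (its y): a loose upright wooden block 32 mm high standing on the table, with a cap 32 mm (x) by 116 mm (y) of white plastic on top, standing 46 mm above the table before it is tapped. Origin: centre of the underside, z up.
- bar_lamp_top (a point): centre of the upper face of that lamp's white cap; it sinks with the cap. The face itself is springy: it gives another 0.4 mm per N (5 mm at most, not counted in the cap's joint value) and comes back up when released, so the cap starts to slide only once the face has given about 1.2 mm.
- bar_lamp_cap (a joint): how far that cap is pushed in, m: 0 standing proud (off), 0.007 fully down (on). It slides straight down against about 3 N to a firm stop and stays where it is left: it does not spring back.
- small_lamp: small round lamp, 55 mm across: a loose upright wooden block 42 mm high standing on the table, with a round cap 42 mm across of white plastic on top, standing 56 mm above the table before it is tapped. Origin: centre of the underside, z up.
- small_lamp_top (a point): centre of the upper face of that lamp's white cap; it sinks with the cap. The face itself is springy: it gives another 0.4 mm per N (5 mm at most, not counted in the cap's joint value) and comes back up when released, so the cap starts to slide only once the face has given about 1.2 mm.
- small_lamp_cap (a joint): how far that cap is pushed in, m: 0 standing proud (off), 0.007 fully down (on). It slides straight down against about 3 N to a firm stop and stays where it is left: it does not spring back.
- wood_cube: a plain light wooden cube, 36 mm, loose, part of the display, not to be disturbed. Origin: centre of the underside.
- low_stand: a thin steel T-shaped wire stand on a 48 mm round foot, 75 mm tall, loose, part of the display, not to be disturbed. Origin: centre of the underside.
- slate_disc: a flat dark slate disc, 80 mm across, 6 mm thick, loose, part of the display, not to be disturbed. Origin: centre of the underside.
- bangle: a brass bangle lying flat, 68 mm across, 16 mm high, loose, part of the display, not to be disturbed. Origin: centre of the underside.
- lean_stand: a leaning wooden display panel on a small foot, 60 mm wide, about 120 mm tall, loose, part of the display, not to be disturbed. Origin: centre of the underside.
- tall_stand: a thin steel T-shaped wire stand on a 48 mm round foot, 120 mm tall, loose, part of the display, not to be disturbed. Origin: centre of the underside.
Things that resemble listed ones, but are neither listed nor needed, are in the scene too. What is shaped like the bar_lamp but red is not meant.

How it is judged:
By the outcome, as a careful person would: the job done as asked, in the order asked, and still so for the second after the job is handed in, with the robot touching nothing.
It also fails if it takes over 48 s, if anything falls off the work surface, if the arm or the gripper's body presses on something with over 40 N, if the wrist force passes 120 N, or if a joint passes its speed limit or range.

## Working session

There is one attempt and no reset: what is moved stays moved. The work goes in short steps, Python scripts to look and compute and a tool call to move; the robot and the scene stay as the last step left them, time stands still between calls to the robot, and variables do not carry over. Pictures are saved under pics/ and viewed, at most 10 in all, crops included, and the job is handed in when it is done.

Besides the shell and the picture viewer there is one more tool, called after ">>>" as name(argument=value, ...) on one line, values as JSON. arm_command: Moves the arm, as the interface text tells. Shift numbers are shares of 25 cm and turn numbers shares of 180 degrees, none past 1 either way. Its arguments: {"type":"object","properties":{"commands":{"type":"array"},"claw":{"type":"number"},"grip_force":{"type":"number"}},"required":["commands"]}

```bash
mkdir -p pics; cat > h.py <<'E'
import numpy as np, cv2
from station import *
def ray(cam,uv):
    c=calibration(cam);K=np.array(c["camera_matrix"]);k=c["k1"];T=np.array(c["extrinsics"])
    d=np.linalg.inv(K)@[uv[0],uv[1],1];d=d[:2];p=d.copy()
    for _ in range(20): p=d/(1+k*(p@p))
    return T[:3,3],T[:3,:3]@[p[0],p[1],1]
def at(cam,uv,z):
    o,d=ray(cam,uv);return o+d*(z-o[2])/d[2]
E
python3 - <<'E'
from h import *
for c in("top","side"):
    cv2.imwrite(f"pics/{c}.png",grab_frame(c)[:,:,::-1])
    print(c,np.round(np.array(calibration(c)["extrinsics"])[:3,3],3))
H=dict(round_lamp=.056,square_lamp=.07,bar_lamp=.046,small_lamp=.056)
for n,z in H.items():
  for c in("top","side"):
    for r in spot_point(n+"_top",c)[:3]: print(n,c,round(r["score"],2),np.round(r["uv"]),np.round(at(c,r["uv"],z),3))
for n in "wood_cube low_stand slate_disc bangle lean_stand tall_stand".split():
    for r in spot_point(n,"top")[:2]: print(n,round(r["score"],2),np.round(r["uv"]),np.round(at("top",r["uv"],0),3))
s=get_state();print(s["t"],s["eef_pos"],s["ee_rot"],s["force"],s["width"])
E
```

```text
top [ 0.375 -0.035  1.005]
side [-0.037  0.756  0.642]
round_lamp top 0.81 [293. 276.] [0.483 0.046 0.056]
round_lamp side 0.69 [335. 276.] [0.481 0.049 0.056]
square_lamp top 0.96 [190. 219.] [0.586 0.241 0.07 ]
square_lamp top 0.3 [362. 210.] [ 0.605 -0.081  0.07 ]
square_lamp side 0.69 [220. 295.] [0.592 0.238 0.07 ]
bar_lamp top 0.84 [363. 207.] [ 0.617 -0.084  0.046]
bar_lamp top 0.81 [384. 358.] [ 0.337 -0.122  0.046]
bar_lamp top 0.81 [501. 378.] [ 0.302 -0.334  0.046]
bar_lamp side 0.88 [444. 271.] [ 0.333 -0.107  0.046]
bar_lamp side 0.67 [326. 228.] [ 0.621 -0.102  0.046]
bar_lamp side 0.4 [507. 233.] [ 0.294 -0.333  0.046]
small_lamp top 0.83 [467. 267.] [ 0.502 -0.275  0.056]
small_lamp side 0.72 [411. 213.] [ 0.5   -0.266  0.056]
wood_cube 0.71 [362. 289.] [ 0.465 -0.083  0.   ]
low_stand 0.64 [284. 198.] [0.647 0.072 0.   ]
slate_disc 0.85 [473. 183.] [ 0.68  -0.307  0.   ]
slate_disc 0.27 [284. 132.] [0.786 0.077 0.   ]
bangle 0.74 [185. 301.] [0.437 0.262 0.   ]
lean_stand 0.7 [423. 144.] [ 0.764 -0.209  0.   ]
lean_stand 0.41 [187. 298.] [0.444 0.258 0.   ]
tall_stand 0.69 [285. 134.] [0.782 0.074 0.   ]
0.8 [ 0.1589858  -0.65600853  0.18836723] [-3.14153576e+00  3.54135796e-05 -2.90381911e+00] [-0.19721353 -0.77812557  0.0659622 ] 0.0874151057595765
```

View pics/top.png

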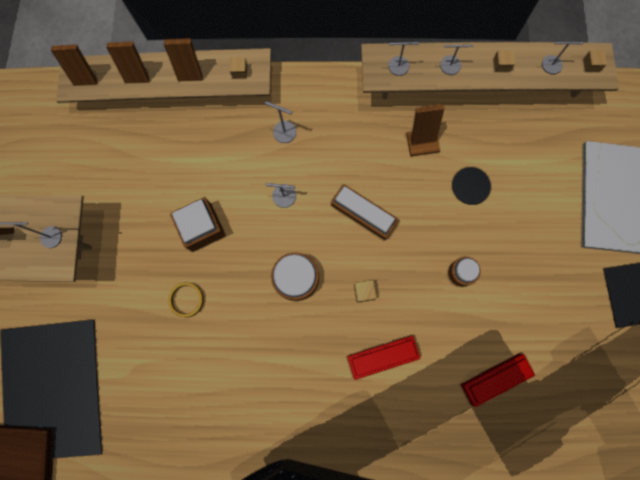

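View pics/side.png

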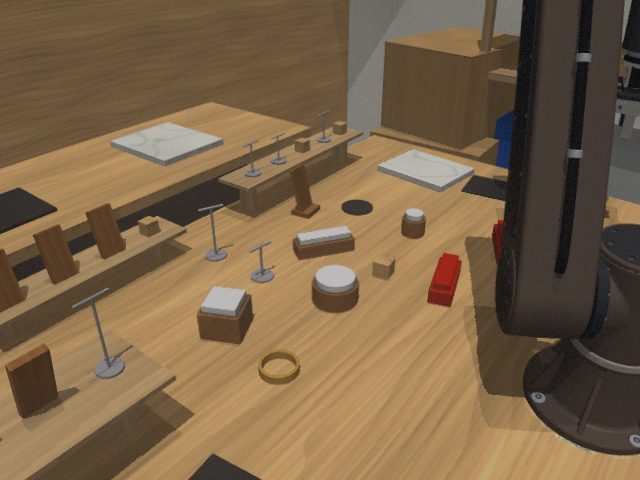

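The top view shows the round lamp at about (294,275), the square lamp at (196,221), the white bar at (364,211) and the small round lamp at (466,271). The red bars at (384,357) and (498,380) are decoys. The side view agrees. Next I'll refine the white caps and the bar's axis.

```bash
cat > m.py <<'E'
from h import *
def caps():
    im=grab_frame("top").astype(int); m=((im.min(2)>110)&(im.max(2)-im.min(2)<40)).astype(np.uint8)
    for n,(u,v),z in(("round",(294,275),.056),("square",(196,221),.07),("bar",(364,211),.046)):
        k=np.zeros_like(m);cv2.circle(k,(u,v),45,1,-1)
        cs=cv2.findContours(m*k,0,2)[0];c=max(cs,key=cv2.contourArea)
        w=np.array([at("top",p,z)[:2] for p in c[:,0].astype(float)],np.float32)
        (x,y),s,a=cv2.minAreaRect(w);print(n,np.round([x,y],4),np.round(s,3),round(a,1))
if __name__=="__main__":
    caps();s=get_state();print(s["t"],s["eef_pos"],s["ee_rot"])
E
python3 m.py
```

```text
round [0.4861 0.0456] [0.073 0.072] 0.9
square [0.5846 0.2366] [0.061 0.061] 26.5
bar [ 0.6146 -0.0857] [0.115 0.032] 56.8
0.85 [ 0.15898025 -0.65597859  0.18837687] [-3.14157020e+00  4.89507101e-05 -2.90381556e+00]
```

>>> arm_command(commands=[{"tz": 0}, {"tz": 0}, {"tz": 0}, {"tz": 0}, {"tz": 0}, {"tz": 0}, {"tz": 0}, {"tz": 0}], claw=0)

```text
invalid input
```

>>> arm_command(commands=[{"tx": -0.11, "ty": 0.1, "tz": 0, "twist": 0}, {"tx": -0.22, "ty": 0.19, "tz": 0, "twist": 0}, {"tx": -0.33, "ty": 0.29, "tz": 0, "twist": 0}, {"tx": -0.44, "ty": 0.39, "tz": 0, "twist": 0}, {"tx": -0.55, "ty": 0.48, "tz": 0, "twist": 0}, {"tx": -0.67, "ty": 0.58, "tz": 0, "twist": 0}, {"tx": -0.78, "ty": 0.68, "tz": 0, "twist": 0}, {"tx": -0.89, "ty": 0.77, "tz": 0, "twist": 0}], claw=0)

```text
t: 1.52
eef_pos: [0.3306, -0.4148, 0.1887]
ee_rot: [-3.141, 0.001, -2.904]
force: [0.7, 0.3, 0.5]
width: 0.0401
gripper_force: 0.0
```

>>> arm_command(commands=[{"tx": -0.06, "ty": 0.1, "tz": 0, "twist": 0}, {"tx": -0.13, "ty": 0.2, "tz": 0, "twist": 0}, {"tx": -0.2, "ty": 0.31, "tz": 0, "twist": 0}, {"tx": -0.26, "ty": 0.41, "tz": 0, "twist": 0}, {"tx": -0.33, "ty": 0.51, "tz": 0, "twist": 0}, {"tx": -0.39, "ty": 0.62, "tz": 0, "twist": 0}, {"tx": -0.46, "ty": 0.72, "tz": 0, "twist": 0}, {"tx": -0.52, "ty": 0.82, "tz": 0, "twist": 0}])

```text
t: 2.18
eef_pos: [0.4085, -0.1851, 0.1888]
ee_rot: [-3.141, 0.001, -2.904]
force: [1.1, -0.6, 0.8]
width: 0.0004
gripper_force: 0.0
```

>>> arm_command(commands=[{"tx": -0.08, "ty": 0.12, "tz": 0, "twist": 0}, {"tx": -0.16, "ty": 0.24, "tz": 0, "twist": 0}, {"tx": -0.24, "ty": 0.36, "tz": 0, "twist": 0}, {"tx": -0.32, "ty": 0.48, "tz": 0, "twist": 0}, {"tx": -0.4, "ty": 0.6, "tz": 0, "twist": 0}, {"tx": -0.48, "ty": 0.72, "tz": 0, "twist": 0}, {"tx": -0.52, "ty": 0.82, "tz": 0, "twist": 0}, {"tx": -0.52, "ty": 0.82, "tz": 0, "twist": 0}])

```text
t: 2.85
eef_pos: [0.4872, 0.047, 0.1884]
ee_rot: [3.141, 0.001, -2.901]
force: [-0.7, -0.6, 0.2]
width: 0.0006
gripper_force: 0.0
```

```bash
cat > g.py <<'E'
import sys
from h import *
s=get_state();p=np.array(s["eef_pos"]);y=s["ee_rot"][2]
d=np.array([float(a) for a in sys.argv[1:4]])-p
print(p,np.round(s["force"],2),s["width"],"share tx ty tz",np.round(np.array([d[0]*np.cos(y)+d[1]*np.sin(y),d[0]*np.sin(y)-d[1]*np.cos(y),-d[2]])/.25,3))
E
python3 g.py .4855 .046 .07
python3 -c "
from h import *
cv2.imwrite('pics/s2.png',grab_frame('side')[:,:,::-1])"
```

```text
[0.48720388 0.04703029 0.18837279] [-0.68 -0.63  0.19] 0.0005567631419019865 share tx ty tz [ 0.008 -0.002  0.473]
```

View pics/s2.png

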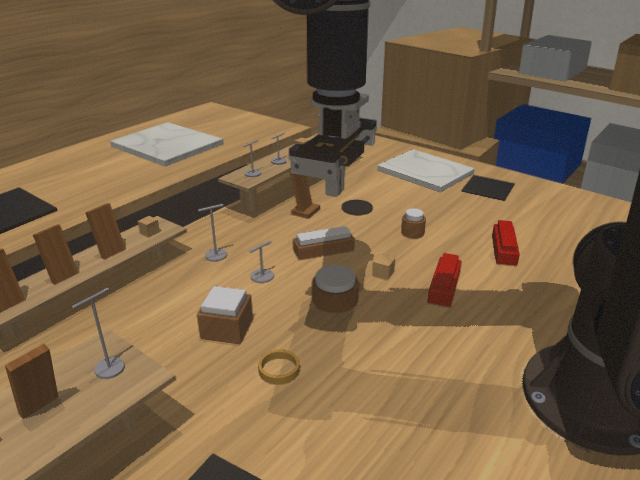

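The shut fingers hover over the round lamp at about (335,190) and nothing has been disturbed. I'll descend.

>>> arm_command(commands=[{"tx": 0, "ty": 0, "tz": 0.1, "twist": 0}, {"tx": 0, "ty": 0, "tz": 0.2, "twist": 0}, {"tx": 0, "ty": 0, "tz": 0.3, "twist": 0}, {"tx": 0, "ty": 0, "tz": 0.4, "twist": 0}, {"tx": 0, "ty": 0, "tz": 0.45, "twist": 0}, {"tx": 0, "ty": 0, "tz": 0.49, "twist": 0}, {"tx": 0, "ty": 0, "tz": 0.5, "twist": 0}, {"tx": 0, "ty": 0, "tz": 0.5, "twist": 0}])

```text
t: 3.57
eef_pos: [0.4859, 0.0427, 0.0632]
ee_rot: [-3.141, -0.001, -2.904]
force: [0.4, -0.8, 0.7]
width: 0.0003
gripper_force: 0.0
```

>>> arm_command(commands=[{"tx": 0, "ty": 0, "tz": 0.012, "twist": 0}, {"tx": 0, "ty": 0, "tz": 0.022, "twist": 0}, {"tx": 0, "ty": 0, "tz": 0.03, "twist": 0}, {"tx": 0, "ty": 0, "tz": 0.038, "twist": 0}, {"tx": 0, "ty": 0, "tz": 0.046, "twist": 0}, {"tx": 0, "ty": 0, "tz": 0.054, "twist": 0}, {"tx": 0, "ty": 0, "tz": 0.06, "twist": 0}, {"tx": 0, "ty": 0, "tz": 0.06, "twist": 0}])

```text
t: 4.23
eef_pos: [0.4858, 0.0431, 0.048]
ee_rot: [-3.142, -0.001, -2.904]
force: [0.4, -0.3, -0.5]
width: 0.0005
gripper_force: 0.0
```

```bash
python3 g.py .4855 .046 .046; python3 -c "
from h import *
a=grab_frame('side')[190:350,230:470,::-1]
cv2.imwrite('pics/s3.png',cv2.resize(a,None,fx=3.3,fy=3.3,interpolation=2))"
```

```text
[0.48575217 0.04313772 0.04803591] [ 0.41 -0.32 -0.49] 0.0005147059868061092 share tx ty tz [-0.002  0.011  0.008]
```

View pics/s3.png

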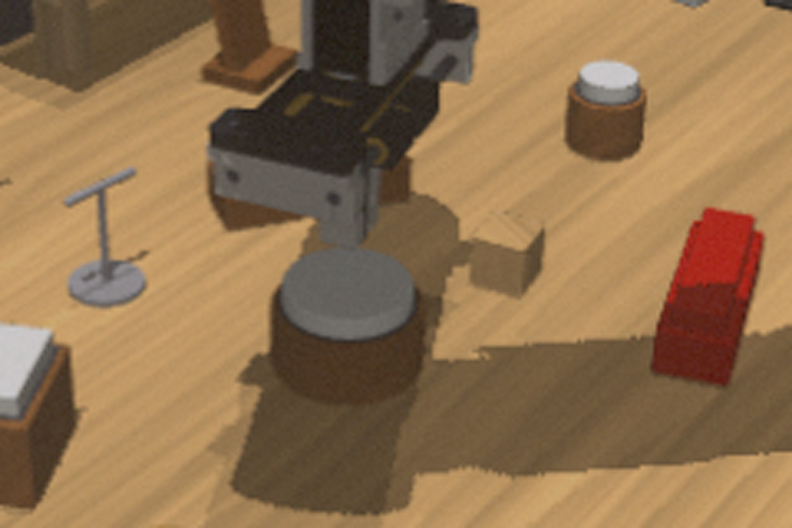

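The fingertips appear at about (336,264), above or beyond the cap centre at (335,278), and no contact force shows. I'll compare this with the projected TCP.

```bash
cat >> h.py <<'E'
def proj(cam,X):
    c=calibration(cam);K=np.array(c["camera_matrix"]);T=np.linalg.inv(np.array(c["extrinsics"]))
    p=T[:3,:3]@np.array(X)+T[:3,3];s=p[:2]/p[2];s=s*(1+c["k1"]*(s@s));return np.round((K@[s[0],s[1],1])[:2],1)
E
python3 - <<'E'
from h import *
for X in [(.4872,.047,.1884),(.4858,.0431,.048),(.4858,.0431,.068),(.486,.046,.056),(.486,.02,.048),(.52,.043,.048)]: print(X,proj("side",X),proj("top",X))
cv2.imwrite('pics/t3.png',cv2.resize(grab_frame('top')[200:340,180:400,::-1],None,fx=3.5,fy=3.5,interpolation=2))
E
```

```text
(0.4872, 0.047, 0.1884) [334.3 212.3] [285.8 263.9]
(0.4858, 0.0431, 0.048) [335.2 277.7] [295.1 275.1]
(0.4858, 0.0431, 0.068) [335.4 268.8] [294.3 273.8]
(0.486, 0.046, 0.056) [334.3 274.8] [293.2 274.4]
(0.486, 0.02, 0.048) [342.3 272.3] [307.5 275.1]
(0.52, 0.043, 0.048) [321.  271.5] [295.6 256.9]
```

View pics/t3.png

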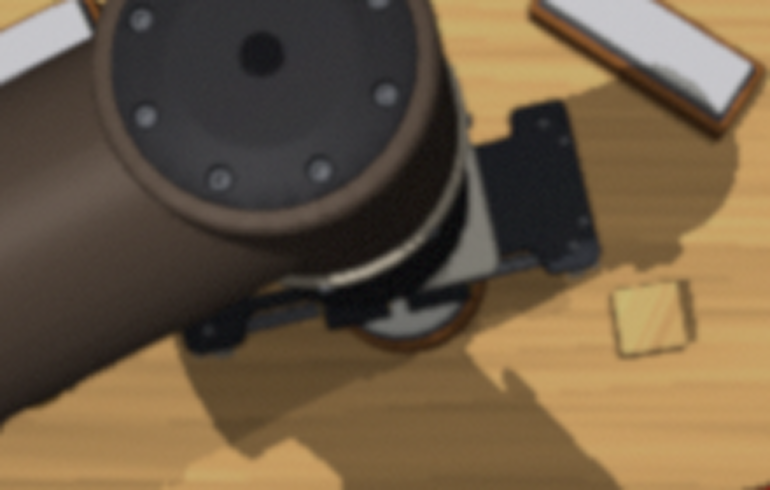

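Both views, and the body centre seen from the top at about (287,264), suggest the tip is centred but sits about 30 mm higher than the reported z. I'll descend slowly and rely on force.

>>> arm_command(commands=[{"tx": 0, "ty": 0.01, "tz": 0.008, "twist": 0}, {"tx": 0, "ty": 0.01, "tz": 0.016, "twist": 0}, {"tx": 0, "ty": 0.01, "tz": 0.024, "twist": 0}, {"tx": 0, "ty": 0.01, "tz": 0.03, "twist": 0}, {"tx": 0, "ty": 0.01, "tz": 0.036, "twist": 0}, {"tx": 0, "ty": 0.01, "tz": 0.04, "twist": 0}, {"tx": 0, "ty": 0.01, "tz": 0.04, "twist": 0}, {"tx": 0, "ty": 0.01, "tz": 0.04, "twist": 0}])

```text
t: 5.0
eef_pos: [0.4853, 0.0456, 0.0383]
ee_rot: [-3.142, -0.0, -2.904]
force: [0.0, -0.4, -0.4]
width: 0.0005
gripper_force: 0.0
```

```bash
python3 -c "
from h import *
for i in range(4):
  a=grab_frame('side');s=get_state();print(s['eef_pos'],s['force'],s['joint_efforts'])
cv2.imwrite('pics/s4.png',cv2.resize(a[220:320,280:400,::-1],None,fx=5,fy=5,interpolation=2))"
```

```text
[0.48541413 0.04561449 0.03838103] [0.50557851 0.6567038  0.43166379] [-2.03885825e-04 -3.86668754e+01  2.15668720e+01  5.12322038e+00
 -8.34910828e-02  7.99813097e-05]
[0.48546096 0.04566175 0.03842078] [-0.07633758 -0.26043331 -0.54396975] [ 7.03713295e-05 -3.86878717e+01  2.15923762e+01  5.13038367e+00
 -8.61749542e-02  5.87589761e-05]
[0.48546627 0.04563474 0.0384425 ] [0.39106025 0.06205109 0.25539563] [ 1.75808618e-04 -3.87080312e+01  2.16107100e+01  5.13456434e+00
 -8.66039610e-02  7.75354965e-05]
[0.4854745  0.04565092 0.03845505] [-0.44233929  0.28213924 -0.1731147 ] [-9.43748819e-05 -3.87256193e+01  2.16226244e+01  5.13696223e+00
 -8.64082854e-02  5.27056022e-05]
```

View pics/s4.png

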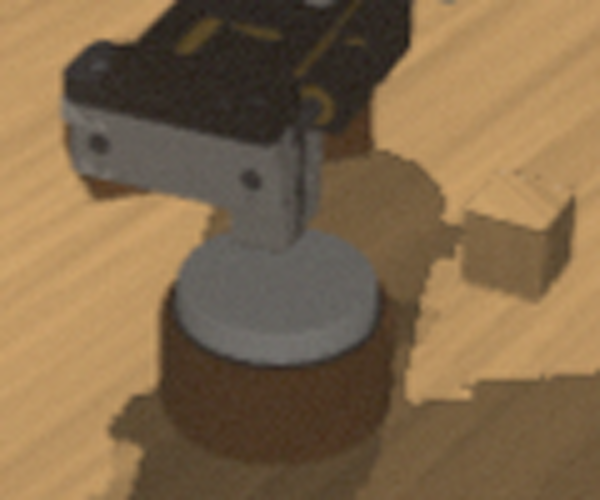

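The tip at about (334,270) is still 10–18 mm above the cap centre at (335,276), and the cap is untouched. I'll continue down.

>>> arm_command(commands=[{"tx": 0, "ty": 0, "tz": 0.006, "twist": 0}, {"tx": 0, "ty": 0, "tz": 0.012, "twist": 0}, {"tx": 0, "ty": 0, "tz": 0.018, "twist": 0}, {"tx": 0, "ty": 0, "tz": 0.024, "twist": 0}, {"tx": 0, "ty": 0, "tz": 0.028, "twist": 0}, {"tx": 0, "ty": 0, "tz": 0.032, "twist": 0}, {"tx": 0, "ty": 0, "tz": 0.032, "twist": 0}, {"tx": 0, "ty": 0, "tz": 0.032, "twist": 0}])

```text
t: 5.87
eef_pos: [0.4853, 0.0456, 0.0303]
ee_rot: [-3.142, -0.0, -2.904]
force: [-0.4, -0.5, 0.2]
width: 0.0003
gripper_force: 0.0
```

>>> arm_command(commands=[{"tx": 0, "ty": 0, "tz": 0.004, "twist": 0}, {"tx": 0, "ty": 0, "tz": 0.008, "twist": 0}, {"tx": 0, "ty": 0, "tz": 0.012, "twist": 0}, {"tx": 0, "ty": 0, "tz": 0.014, "twist": 0}, {"tx": 0, "ty": 0, "tz": 0.016, "twist": 0}, {"tx": 0, "ty": 0, "tz": 0.016, "twist": 0}, {"tx": 0, "ty": 0, "tz": 0.016, "twist": 0}, {"tx": 0, "ty": 0, "tz": 0.016, "twist": 0}])

```text
t: 6.53
eef_pos: [0.4854, 0.0457, 0.0264]
ee_rot: [3.142, 0.0, -2.904]
force: [-0.2, -0.4, 0.3]
width: 0.0005
gripper_force: 0.0
```

>>> arm_command(commands=[{"tx": 0, "ty": 0, "tz": 0.004, "twist": 0}, {"tx": 0, "ty": 0, "tz": 0.008, "twist": 0}, {"tx": 0, "ty": 0, "tz": 0.012, "twist": 0}, {"tx": 0, "ty": 0, "tz": 0.014, "twist": 0}, {"tx": 0, "ty": 0, "tz": 0.016, "twist": 0}, {"tx": 0, "ty": 0, "tz": 0.016, "twist": 0}, {"tx": 0, "ty": 0, "tz": 0.016, "twist": 0}, {"tx": 0, "ty": 0, "tz": 0.016, "twist": 0}])

```text
t: 7.2
eef_pos: [0.4854, 0.0456, 0.0223]
ee_rot: [3.142, -0.0, -2.904]
force: [1.6, -0.5, -1.2]
width: 0.0004
gripper_force: 0.0
```

```bash
python3 -c "
from h import *
f=[]
for i in range(4):
  a=grab_frame('side');s=get_state();f.append(s['force'])
print(s['eef_pos'],np.mean(f,0))
cv2.imwrite('pics/s5.png',cv2.resize(a[220:320,280:400,::-1],None,fx=5,fy=5,interpolation=2))"
```

```text
[0.48543495 0.04565935 0.0224241 ] [0.3969496  0.13128356 0.32838896]
```

View pics/s5.png

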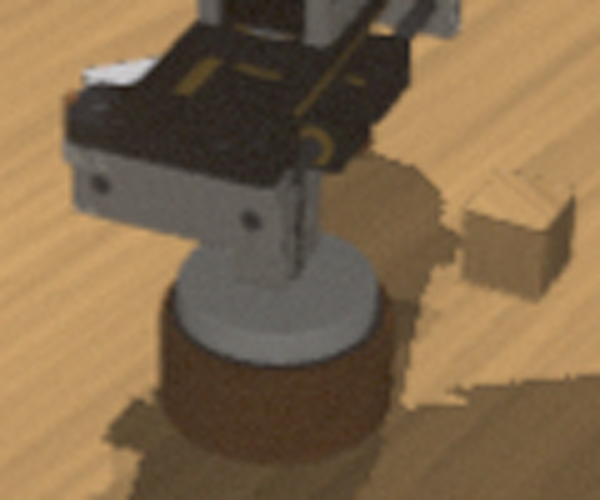

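The tip at about (334,277) has nearly reached the cap's face, so contact is close.

>>> arm_command(commands=[{"tx": 0, "ty": 0, "tz": 0.004, "twist": 0}, {"tx": 0, "ty": 0, "tz": 0.008, "twist": 0}, {"tx": 0, "ty": 0, "tz": 0.012, "twist": 0}, {"tx": 0, "ty": 0, "tz": 0.016, "twist": 0}, {"tx": 0, "ty": 0, "tz": 0.016, "twist": 0}, {"tx": 0, "ty": 0, "tz": 0.016, "twist": 0}, {"tx": 0, "ty": 0, "tz": 0.016, "twist": 0}, {"tx": 0, "ty": 0, "tz": 0.016, "twist": 0}])

```text
t: 8.07
eef_pos: [0.4854, 0.0457, 0.0184]
ee_rot: [3.142, 0.0, -2.904]
force: [-0.7, -0.1, 0.0]
width: 0.0006
gripper_force: 0.0
```

```bash
cat > f.py <<'E'
from h import *
f=[]
for i in range(3): grab_frame('side');s=get_state();f.append(s['force'])
print(s['t'],s['eef_pos'],np.mean(f,0))
E
python3 f.py
```

```text
8.2167 [0.4854418  0.04568907 0.01841606] [-0.31950616 -0.10803451 -0.25413645]
```

>>> arm_command(commands=[{"tx": 0, "ty": 0, "tz": 0.004, "twist": 0}, {"tx": 0, "ty": 0, "tz": 0.008, "twist": 0}, {"tx": 0, "ty": 0, "tz": 0.012, "twist": 0}, {"tx": 0, "ty": 0, "tz": 0.016, "twist": 0}, {"tx": 0, "ty": 0, "tz": 0.016, "twist": 0}, {"tx": 0, "ty": 0, "tz": 0.016, "twist": 0}, {"tx": 0, "ty": 0, "tz": 0.016, "twist": 0}, {"tx": 0, "ty": 0, "tz": 0.016, "twist": 0}])

```text
t: 8.88
eef_pos: [0.4855, 0.0457, 0.0144]
ee_rot: [3.142, 0.0, -2.904]
force: [0.5, 0.3, 2.0]
width: 0.0001
gripper_force: 1.1
```

```bash
python3 f.py
```

```text
9.0333 [0.48549402 0.04568738 0.01441897] [0.27098793 0.17844207 2.3988107 ]
```

Contact: 2.4 N. The reported z is therefore about 40 mm lower than the real tip height. Now the 7 mm stroke, plus a little extra.

>>> arm_command(commands=[{"tx": 0, "ty": 0, "tz": 0.006, "twist": 0}, {"tx": 0, "ty": 0, "tz": 0.012, "twist": 0}, {"tx": 0, "ty": 0, "tz": 0.018, "twist": 0}, {"tx": 0, "ty": 0, "tz": 0.022, "twist": 0}, {"tx": 0, "ty": 0, "tz": 0.026, "twist": 0}, {"tx": 0, "ty": 0, "tz": 0.03, "twist": 0}, {"tx": 0, "ty": 0, "tz": 0.034, "twist": 0}, {"tx": 0, "ty": 0, "tz": 0.034, "twist": 0}])

```text
t: 9.7
eef_pos: [0.4856, 0.0457, 0.0063]
ee_rot: [-3.141, 0.0, -2.903]
force: [-3.2, 0.9, 11.1]
width: 0.0006
gripper_force: 5.8
```

```bash
python3 f.py
```

```text
9.85 [0.4856264  0.04573099 0.00642382] [-2.58593314  0.5943852  10.98306336]
```

The round cap is fully down: 11 N at the stop, against 3 N while sliding. I'll lift off and move over the square lamp.

>>> arm_command(commands=[{"tx": 0, "ty": 0, "tz": -0.04, "twist": 0}, {"tx": 0, "ty": 0, "tz": -0.14, "twist": 0}, {"tx": 0, "ty": 0, "tz": -0.28, "twist": 0}, {"tx": 0, "ty": 0, "tz": -0.3, "twist": 0}, {"tx": -0.1, "ty": 0.11, "tz": -0.3, "twist": 0}, {"tx": -0.2, "ty": 0.22, "tz": -0.3, "twist": 0}, {"tx": -0.3, "ty": 0.34, "tz": -0.3, "twist": 0}, {"tx": -0.4, "ty": 0.46, "tz": -0.3, "twist": 0}])

```text
t: 10.52
eef_pos: [0.5557, 0.1822, 0.0806]
ee_rot: [3.141, -0.0, -2.905]
force: [-0.2, -1.5, -0.3]
width: 0.0005
gripper_force: 0.0
```

>>> arm_command(commands=[{"tx": -0.08, "ty": 0.1, "tz": 0, "twist": 0}, {"tx": -0.165, "ty": 0.19, "tz": 0, "twist": 0}, {"tx": -0.165, "ty": 0.19, "tz": 0, "twist": 0}, {"tx": -0.165, "ty": 0.19, "tz": 0.06, "twist": 0}, {"tx": -0.165, "ty": 0.19, "tz": 0.1, "twist": 0}, {"tx": -0.165, "ty": 0.19, "tz": 0.12, "twist": 0}, {"tx": -0.165, "ty": 0.19, "tz": 0.12, "twist": 0}, {"tx": -0.165, "ty": 0.19, "tz": 0.12, "twist": 0}])

```text
t: 11.18
eef_pos: [0.5842, 0.2363, 0.0506]
ee_rot: [-3.141, -0.001, -2.904]
force: [0.2, -0.0, 0.9]
width: 0.0001
gripper_force: 0.0
```

```bash
python3 f.py; python3 g.py .585 .237 .022;  python3 -c "
from h import *
a=grab_frame('side')
cv2.imwrite('pics/s6.png',cv2.resize(a[220:360,160:400,::-1],None,fx=3.3,fy=3.3,interpolation=2))"
```

```text
11.3333 [0.58477253 0.23681974 0.05161979] [-0.04097425  0.07718598  0.36773606]
[0.58477253 0.23681974 0.05161979] [ 0.12  0.83 -0.46] 0.0005738783454376645 share tx ty tz [-0.001  0.     0.118]
```

View pics/s6.png

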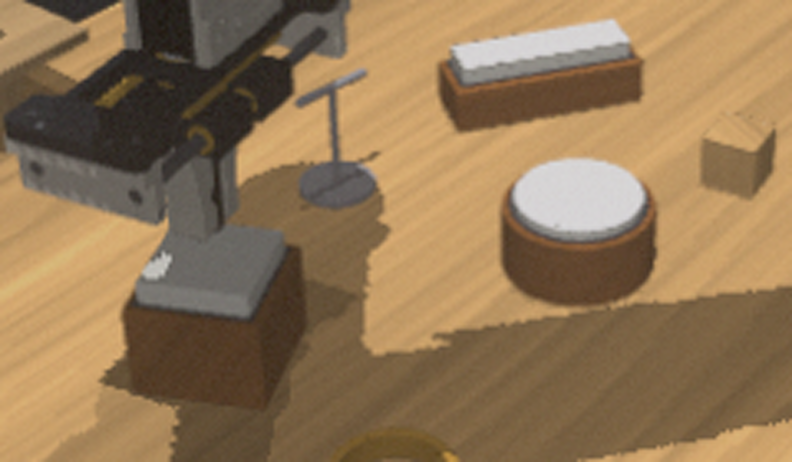

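The round cap is sunk, and the tip at crop (195,238) is centred above the square cap. I'll descend slowly, expecting contact at a reading of about 0.032.

>>> arm_command(commands=[{"tx": 0, "ty": 0, "tz": 0.03, "twist": 0}, {"tx": 0, "ty": 0, "tz": 0.056, "twist": 0}, {"tx": 0, "ty": 0, "tz": 0.066, "twist": 0}, {"tx": 0, "ty": 0, "tz": 0.074, "twist": 0}, {"tx": 0, "ty": 0, "tz": 0.082, "twist": 0}, {"tx": 0, "ty": 0, "tz": 0.088, "twist": 0}, {"tx": 0, "ty": 0, "tz": 0.094, "twist": 0}, {"tx": 0, "ty": 0, "tz": 0.094, "twist": 0}])

```text
t: 12.05
eef_pos: [0.5842, 0.2366, 0.0272]
ee_rot: [-3.141, -0.001, -2.904]
force: [-1.8, -1.6, 1.9]
width: 0.0005
gripper_force: 1.1
```

```bash
python3 f.py
```

```text
12.2 [0.58457398 0.236933   0.02749662] [-1.23057383 -1.03028938  1.84014813]
```

>>> arm_command(commands=[{"tx": 0, "ty": 0, "tz": 0.004, "twist": 0}, {"tx": 0, "ty": 0, "tz": 0.008, "twist": 0}, {"tx": 0, "ty": 0, "tz": 0.012, "twist": 0}, {"tx": 0, "ty": 0, "tz": 0.015, "twist": 0}, {"tx": 0, "ty": 0, "tz": 0.018, "twist": 0}, {"tx": 0, "ty": 0, "tz": 0.022, "twist": 0}, {"tx": 0, "ty": 0, "tz": 0.022, "twist": 0}, {"tx": 0, "ty": 0, "tz": 0.022, "twist": 0}])

```text
t: 12.87
eef_pos: [0.5847, 0.237, 0.0224]
ee_rot: [3.142, 0.001, -2.904]
force: [-1.9, -1.3, 6.4]
width: 0.0005
gripper_force: 3.3
```

```bash
python3 f.py
```

```text
13.0167 [0.58471489 0.237014   0.02243612] [-1.73490894 -1.13611629  6.80605998]
```

The square cap is down, with 6.8 N at the stop. Next is the bar lamp, turning the fingers along its axis.

>>> arm_command(commands=[{"tx": 0, "ty": 0, "tz": -0.04, "twist": 0}, {"tx": 0, "ty": 0, "tz": -0.14, "twist": 0}, {"tx": 0, "ty": 0, "tz": -0.28, "twist": 0}, {"tx": 0, "ty": 0, "tz": -0.3, "twist": 0}, {"tx": 0.02, "ty": -0.15, "tz": -0.3, "twist": 0}, {"tx": 0.05, "ty": -0.3, "tz": -0.3, "twist": 0}, {"tx": 0.07, "ty": -0.45, "tz": -0.3, "twist": 0}, {"tx": 0.1, "ty": -0.6, "tz": -0.3, "twist": 0}])

```text
t: 13.68
eef_pos: [0.5957, 0.0842, 0.0973]
ee_rot: [3.141, 0.001, -2.903]
force: [1.0, 0.1, -0.7]
width: 0.0003
gripper_force: 0.0
```

>>> arm_command(commands=[{"tx": 0.01, "ty": -0.1, "tz": 0, "twist": 0.035}, {"tx": 0.02, "ty": -0.2, "tz": 0, "twist": 0.07}, {"tx": 0.03, "ty": -0.3, "tz": 0, "twist": 0.105}, {"tx": 0.05, "ty": -0.4, "tz": 0, "twist": 0.14}, {"tx": 0.06, "ty": -0.5, "tz": 0, "twist": 0.175}, {"tx": 0.08, "ty": -0.6, "tz": 0, "twist": 0.21}, {"tx": 0.09, "ty": -0.68, "tz": 0, "twist": 0.245}, {"tx": 0.09, "ty": -0.68, "tz": 0, "twist": 0.26}])

```text
t: 14.35
eef_pos: [0.6137, -0.0884, 0.097]
ee_rot: [-3.142, 0.0, 2.554]
force: [0.1, 0.2, -0.5]
width: 0.0005
gripper_force: 0.0
```

```bash
python3 f.py; python3 g.py .6146 -.0857 .02; python3 -c "
from h import *;print(get_state()['ee_rot'],get_state()['q'])"
```

```text
14.5 [ 0.61369338 -0.08560625  0.09697993] [0.96899334 0.10993716 0.07450074]
[ 0.61369338 -0.08560625  0.09697993] [1.12 0.38 0.78] 0.0004400668498081212 share tx ty tz [-0.003  0.002  0.308]
[3.14127686e+00 1.45116979e-04 2.56334061e+00] [ 1.76014409e-01  3.39732379e-01 -2.36931750e-01 -1.56033471e-04
 -9.93810204e-01 -2.32497766e+00]
```

>>> arm_command(commands=[{"tx": 0, "ty": 0, "tz": 0.08, "twist": 0}, {"tx": 0, "ty": 0, "tz": 0.16, "twist": 0}, {"tx": 0, "ty": 0, "tz": 0.23, "twist": 0}, {"tx": 0, "ty": 0, "tz": 0.28, "twist": 0}, {"tx": 0, "ty": 0, "tz": 0.3, "twist": 0}, {"tx": 0, "ty": 0, "tz": 0.3, "twist": 0}, {"tx": 0, "ty": 0, "tz": 0.3, "twist": 0}, {"tx": 0, "ty": 0, "tz": 0.3, "twist": 0}])

```text
t: 15.17
eef_pos: [0.6145, -0.0849, 0.023]
ee_rot: [3.141, 0.001, 2.564]
force: [0.8, -0.5, 0.3]
width: 0.0005
gripper_force: 0.0
```

```bash
python3 f.py; python3 g.py .6146 -.0857 .005; python3 -c "
from h import *
a=grab_frame('side')
cv2.imwrite('pics/s7.png',cv2.resize(a[170:310,200:440,::-1],None,fx=3.3,fy=3.3,interpolation=2))"
```

```text
15.3167 [ 0.6142494  -0.0851662   0.02286674] [ 0.08752125  0.77545042 -0.07414573]
[ 0.6142494  -0.0851662   0.02286674] [-0.25  0.4   0.47] 0.0004366562452320696 share tx ty tz [-0.002 -0.001  0.071]
```

View pics/s7.png

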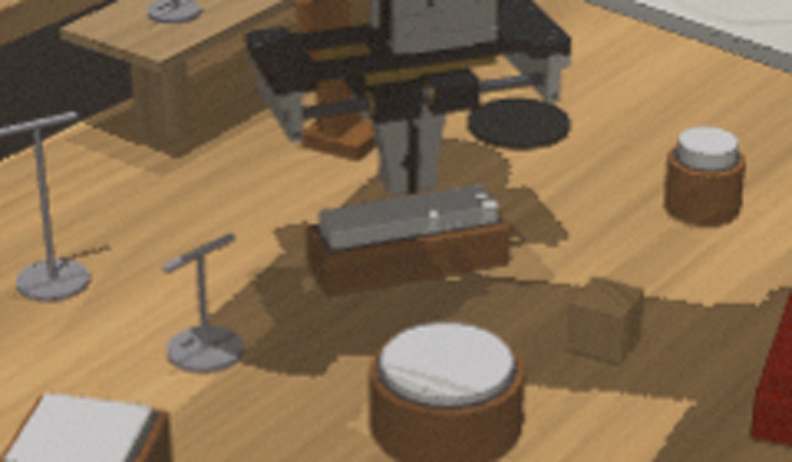

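The fingertips at crop (410,190) are in line with the bar's long axis, just above its centre. Pressing.

>>> arm_command(commands=[{"tx": 0, "ty": 0, "tz": 0.03, "twist": 0}, {"tx": 0, "ty": 0, "tz": 0.046, "twist": 0}, {"tx": 0, "ty": 0, "tz": 0.054, "twist": 0}, {"tx": 0, "ty": 0, "tz": 0.06, "twist": 0}, {"tx": 0, "ty": 0, "tz": 0.066, "twist": 0}, {"tx": 0, "ty": 0, "tz": 0.072, "twist": 0}, {"tx": 0, "ty": 0, "tz": 0.078, "twist": 0}, {"tx": 0, "ty": 0, "tz": 0.078, "twist": 0}])

```text
t: 16.03
eef_pos: [0.6133, -0.0854, 0.0021]
ee_rot: [-3.141, -0.0, 2.563]
force: [-2.6, -0.6, 2.4]
width: 0.0003
gripper_force: 1.2
```

```bash
python3 f.py
```

```text
16.1833 [ 0.61378816 -0.08536818  0.0024418 ] [-1.20658748 -0.26000807  2.03390971]
```

>>> arm_command(commands=[{"tx": 0, "ty": 0, "tz": 0.004, "twist": 0}, {"tx": 0, "ty": 0, "tz": 0.008, "twist": 0}, {"tx": 0, "ty": 0, "tz": 0.011, "twist": 0}, {"tx": 0, "ty": 0, "tz": 0.014, "twist": 0}, {"tx": 0, "ty": 0, "tz": 0.017, "twist": 0}, {"tx": 0, "ty": 0, "tz": 0.019, "twist": 0}, {"tx": 0, "ty": 0, "tz": 0.019, "twist": 0}, {"tx": 0, "ty": 0, "tz": 0.019, "twist": 0}])

```text
t: 16.85
eef_pos: [0.614, -0.0854, -0.0018]
ee_rot: [3.141, 0.001, 2.563]
force: [-3.3, -0.0, 8.3]
width: 0.0004
gripper_force: 3.6
```

```bash
python3 f.py
```

```text
17.0 [ 0.61391895 -0.0853601  -0.00182533] [-2.15524882 -0.24922339  7.05319093]
```

All three caps are down. I'll lift the hand clear.

>>> arm_command(commands=[{"tx": 0, "ty": 0, "tz": -0.04, "twist": 0}, {"tx": 0, "ty": 0, "tz": -0.14, "twist": 0}, {"tx": 0, "ty": 0, "tz": -0.28, "twist": 0}, {"tx": 0, "ty": 0, "tz": -0.42, "twist": 0}, {"tx": 0, "ty": 0, "tz": -0.56, "twist": 0}, {"tx": 0, "ty": 0, "tz": -0.66, "twist": 0}, {"tx": 0, "ty": 0, "tz": -0.7, "twist": 0}, {"tx": 0, "ty": 0, "tz": -0.7, "twist": 0}])

```text
t: 17.67
eef_pos: [0.6155, -0.0852, 0.1764]
ee_rot: [3.138, 0.005, 2.563]
force: [0.1, 0.1, -0.7]
width: 0.0005
gripper_force: 0.0
```

```bash
python3 -c "
from h import *
a=grab_frame('side')
cv2.imwrite('pics/s8.png',cv2.resize(a[170:400,180:480,::-1],None,fx=2.6,fy=2.6,interpolation=2))"; python3 f.py
```

```text
17.8667 [ 0.6127368  -0.08526605  0.17114378] [-0.539108    0.09227706 -0.95533062]
```

View pics/s8.png

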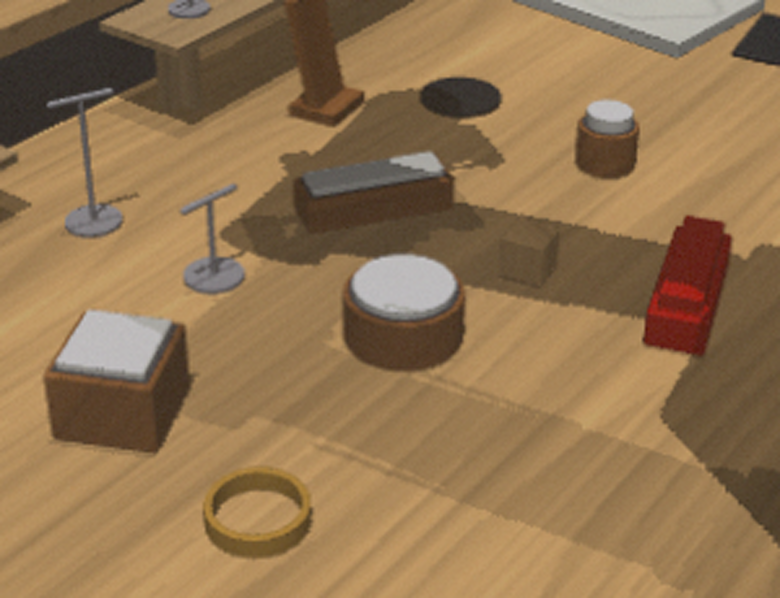

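All three caps (round at crop (405,290), square at (115,345), bar at (375,175)) are sunk, the small lamp at (610,115) is still proud, and nothing has moved. The hand is clear.

```bash
python3 -c "
from station import *
print(job_done())"
```

```text
the job is handed in; nothing more can be done
None
```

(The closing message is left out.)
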